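Oil, unlatch and hold open the spindle guard gate

ROBOT

A 6-joint arm with a two-finger parallel gripper is mounted at the origin on the work surface. World frame = base frame: x ahead of the robot, y to its left, z up, the work surface at z = 0. Lengths are in m, angles in rad, forces in N, time in s.
With the tool pointing down it reaches from about 0.225 to 0.725 m from the base axis. Payload 3.1 kg.
Tool frame: the origin (TCP) lies midway between the tips of the shut fingers; the grasp point (between the pads) lies behind it (bot.grasp_offset is the z of the grasp point in the tool frame, in m); z points along the fingers, y is the line along which they close (so a half turn about z gives the same grasp; the last joint's range is limited). The gripper opens to 85 mm and grips with 20 to 120 N. Pads are 22 mm wide; open, the fingers measure 114 mm over their backs; the gripper's body (76 mm by 85 mm) begins 54 mm behind the grasp point. The pads swing forward as they close: fully open they stand 13 mm farther back than shut.
Start: joints at [-1.299, 0.048, 0.099, 1.622, 0, 1.443], TCP at [0.204, -0.484, 0.231] pointing down, gripper open.
Joint ranges: [-2.91, 2.91], [-0.99, 1.94], [-1.21, 1.42], [-2.12, 2.29], [-1.49, 1.47], [-3.14, 3.14]. Speed limits (rad/s): [2.79, 2.79, 3.14, 3.14, 3.14, 3.14].

INTERFACE

Orientations are given as a unit quaternion [w, x, y, z].
In Python, from workcell import bot gives the robot as it stands. The module is installed in compiled form; this text tells all that it offers.
- The arm moves only by the tool apply_moves, never from a script. Its argument "moves" is one flat list of numbers, 4 for each row, row after row: the shift along the tool's x, y, z in mm, then the turn about the tool's z in rad. In form: [x, y, z, yaw, x, y, z, yaw, ...]. A call has 1 to 12 rows; each row shifts and turns the commanded pose from where the row before left it, along the tool's axes as they then stand; what a row does not reach is not made up. A row lasts 1/10 s, in which the tool goes at most 50 mm and 8.59 degrees, less where a joint would pass 70% of its speed; a pose out of reach is approached as far as the arm can. A call is refused whole if a number of a shift passes 50 or a number of a turn 0.15, either way. A call with a gripper value outside its range is refused whole. "claw" is the closure, from -1 (fully open) to 1 (shut), so that 0 is half open, set as the call begins (left out, the last holds). The fingers move at their own pace and stop on an object; "force" is the grip in N (left out, the last holds). Time passes only in rows, so rows that do not move let the fingers close. It gives the time, the measured TCP pose, the force, the opening and the grip force at its end, in the units of the state.
- bot.sense(): the state, without advancing time (a new reading comes with each control period).
- bot.grab_frame(name): name is "scene" or "top" or "wrist"; returns the picture (480x640x3 uint8, blue, green, red); there is no depth.
- bot.get_calibration(name): a dict with "fx", "fy", "cx", "cy" (pixels), "eye" and "rotation" of the camera in the world. Camera axes: x right, y up, looking along -z (the intrinsics and any distortion apply to the point x, -y, -z); pixel columns grow to the right and rows downward; lengths in m; the calibration is good to about 2 mm. The wrist camera is an equidistant fisheye: a pixel r from the principal point sees the ray r / f radians off the axis. A picture is of the moment at which its call begins: read the wrist's pose just before it. get_calibration takes no time and is no camera call; for the wrist camera it gives the pose at the moment of the call.
- bot.finish_job(): hands the job in; it is judged then, once.
The state is a dict: "clock": time; "qpos": joint angles; "joint_velocities": joint speeds; "effort": joint torques, N m; "tool_pos": TCP position; "orientation": TCP orientation; "ft_force": force on the tool from outside, world axes, zero at the start; "moment": the same for the moment, N m; "opening": finger opening in m; "grip_force": force on a finger pad.
Only numpy, scipy, OpenCV 4.12 (cv2) and the standard library are available. Lean on these libraries where they do the work, as an engineer would, in place of code of your own. Each camera call takes 0.05 s, during which the arm holds its last target. There are 200 camera calls.

TASK

The gate of the polishing-spindle guard needs its hinge oiled and then holding open: press the spray can's white cap all the way down and let it spring back up, then squeeze the red catch fully shut, after it the yellow catch fully shut. Take the gate by its black knob, swing it out past the click of its detent, and finish while still holding the knob, keeping the gate steady and wide open, close to its stop. Leave the hammer, mug and jar where they are.

Things in the scene. Friction and masses are not known exactly. Their poses are not given: they have to be found in the camera images.
- guard: Grey-framed clear guard, 270 wide (y), 220 deep, 162 mm high, bolted to the bench round a polishing spindle. Origin on the bench, mid-front, in the plane of the shut gate; +x into the guard (away from the robot), +y to the left, z up. The hinge is at y = +110 mm; the front top rail carries the catches at x = 0, y = +60 and -10 mm (either colour at either place). The gate is below them.
- catch_red: Red squeeze catch: fixed steel base 68 (x) by 34 (y) by 14 mm on the guard's front rail; origin mid-underside, 162 mm above the bench, axes as the guard's. Two red upright tabs stand on it, each 6 thick (x), 18 wide (y), from 14 to 64 mm above the origin, 40 mm apart over their outer faces at rest, 20 mm squeezed shut. Squeezing lifts its bolt; the gate is free when both catches are shut.
- red_grip (a point): Point midway between the red tabs, 30 mm above the catch's steel base (20 mm below the tops of the tabs): where to centre the pinch.
- jaw_red (a joint): How far each red tab is squeezed in: 0 at rest, 0.010 m fully shut. Pinch the two tabs together along the guard's x axis: they are geared to move alike about the middle, slide stiffly (about 4 N) and stay where they are left. The bolt lets the gate go at about 0.008.
- catch_yellow: The yellow squeeze catch, made just like the red one, with yellow tabs, on the guard's other catch place, 70 mm from it. To be squeezed second.
- yellow_grip (a point): Point midway between the yellow tabs, 30 mm above the catch's steel base: where to centre the pinch.
- jaw_yellow (a joint): How far each yellow tab has been squeezed in: 0 at rest, 0.010 m fully shut.
- gate (a joint): Angle of the red-framed clear gate (200 wide, 12 thick, top 158 mm above the bench) about its upright hinge: 0 shut, growing as it swings out to the guard's -x (towards the robot, clockwise from above), stop at 1.4 rad. A spring pulls it shut (about 2 N at the knob when wide). A detent at 0.65 to 0.9 rad takes 3 to 8 N more at the knob; let go beyond it, it falls back to 0.9.
- gate_hinge (a point): Point on the gate's upright hinge axis, 150 mm above the bench.
- gate_knob: Black round upright knob on the gate's top, 22 mm diameter from 171 to 225 mm above the bench, on a thinner stem, 185 mm from the hinge axis. It swivels freely on its stem; grip it from above at any yaw. Origin at the stem's foot, 145 mm above the bench; z up. At gate angle a it lies, in the guard's axes, 185 sin(a) mm to -x and 185 cos(a) mm to -y of the hinge.
- knob_top (a point): Middle of the knob's top face, 225 mm above the bench.
- can: Blue spray can, 64 mm in diameter, with an orange band, fixed upright in a square 90 mm steel stand left of the gate; it does not move. Origin in the middle of the stand's underside, z up; shoulder top at 146 mm.
- spray_cap_top (a point): Middle of the top face of the can's white nozzle cap (26 mm in diameter), 176 mm above the bench when up. It moves down with the cap.
- spray_cap (a joint): How far the cap is pressed down: 0 up, 0.008 m fully down; a spring (3 N at first, 8 N at the bottom) pushes it up again.
- hammer: Hammer with a wooden handle, 260 mm long, lying loose on the bench at the right; origin under its middle, x along it. Leave it.
- mug: Blue mug, 76 mm wide, 90 mm high, at the right; origin under its centre. Leave it.
- jar: Amber jar with a black lid, 68 mm wide, 70 mm high, at the left; origin under its centre. Leave it.
Mind the look-alikes: they are no part of the job. Of the things that look like the can, the smallest one is meant.

How it is judged:
On the way, in this order (a step that is already met when the one before it is completed fails the run):
1. the spray cap is pressed down (at least 6 of its 8 mm) (value of joint spray_cap above 0.006 m), for 0.1 s.
2. the spray cap has sprung back up (value of joint spray_cap below 0.002 m), for 0.1 s.
3. the red catch is squeezed shut (at least 8 of 10 mm) (value of joint jaw_red above 0.008 m), for 0.2 s.
4. then the yellow catch is squeezed shut (at least 8 of 10 mm) (value of joint jaw_yellow above 0.008 m), for 0.2 s.
5. the gate has been swung past its detent (value of joint gate above 0.95 rad), for 0.1 s.
At the end, for the whole second after the job is handed in: The fingers hold the knob (more than 0.7 N on it), the gate is steady (under 0.1 rad/s) and at least 1.1 of its 1.4 rad open; both catches are still squeezed (7 mm or more), the spray cap is up (within 2 mm), and hammer, mug and jar are within 30 mm of where they stood (value of joint gate above 1.1 rad and velocity of joint gate between -0.1 and 0.1 rad/s and contact force between the fingers and gate_knob above 0.7 N and value of joint each of jaw_red, jaw_yellow above 0.007 m and value of joint spray_cap below 0.002 m and distance of each of hammer, mug, jar from where it was at the start of the episode below 0.03 m); the arm keeps its last pose, push and grip.
It fails at once if the yellow catch is squeezed before the red one (value of joint jaw_yellow above 0.005 m and value of joint jaw_red below 0.005 m).
It fails at once if the gate is forced while a catch still holds it (value of joint gate above 0.15 rad and value of joint any of jaw_yellow, jaw_red below 0.005 m).
It fails at once if the hammer is disturbed (moved 30 mm or more) (distance of hammer from where it was at the start of the episode above 0.03 m).
It fails at once if the mug is disturbed (moved 30 mm or more) (distance of mug from where it was at the start of the episode above 0.03 m).
It fails at once if the jar is disturbed (moved 30 mm or more) (distance of jar from where it was at the start of the episode above 0.03 m).
It also fails if it takes over 54 s, if anything falls off the work surface, if the arm or the gripper's body presses on something with over 40 N, if the wrist force passes 120 N, or if a joint passes its speed limit or range.

## Working session

There is one attempt and no reset: what is moved stays moved. The work goes in short steps, Python scripts to look and compute and a tool call to move; the robot and the scene stay as the last step left them, time stands still between calls to the robot, and variables do not carry over. Pictures are saved under pics/ and viewed, at most 10 in all, crops included, and the job is handed in when it is done.

Besides the shell and the picture viewer there is one more tool, called after "Emit:" by a JSON object that holds its "api" and its "payload". apply_moves: Moves the arm, as the interface text tells. Its arguments: {"type":"object","properties":{"moves":{"type":"array"},"claw":{"type":"number"},"force":{"type":"number"}},"required":["moves"]}

```bash
mkdir -p pics
python3 - <<'E'
from workcell import bot
import cv2,numpy as np
for n in("scene","top"):
    cv2.imwrite(f"pics/{n}0.png",bot.grab_frame(n)); c=bot.get_calibration(n); print(n,{k:np.round(v,4).tolist() if not isinstance(v,str) else v for k,v in c.items()})
s=bot.sense();print(s["clock"],s["tool_pos"],s["orientation"],s["opening"],bot.grasp_offset)
E
```

```text
scene {'fx': 604.7551, 'fy': 604.7551, 'cx': 319.7157, 'cy': 232.3655, 'eye': [1.1832, -0.6542, 1.2134], 'rotation': [0.8755, 0.307, 0.1234, 0.352]}
top {'fx': 466.7567, 'fy': 466.7567, 'cx': 314.9791, 'cy': 241.1545, 'eye': [0.3982, -0.0258, 1.4674], 'rotation': [0.7125, 0.0566, -0.0602, -0.6968]}
0.1 [ 0.2041624  -0.48304965  0.23021344] [-1.09532581e-03  9.80085492e-01  1.98572961e-01 -8.66837950e-05] 0.08549685254763513 -0.0187
```

View pics/scene0.png

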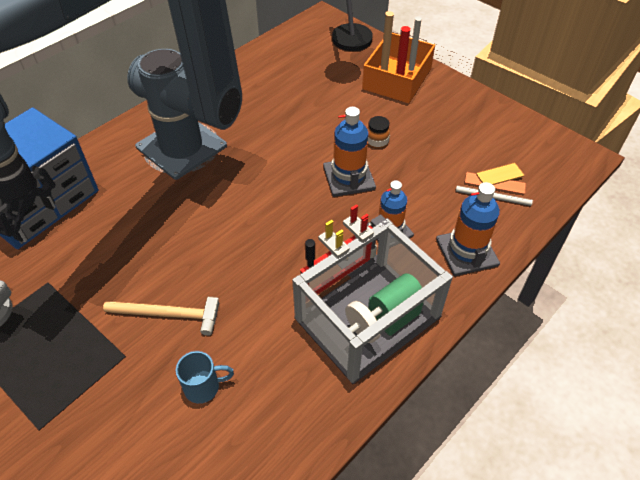

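View pics/top0.png

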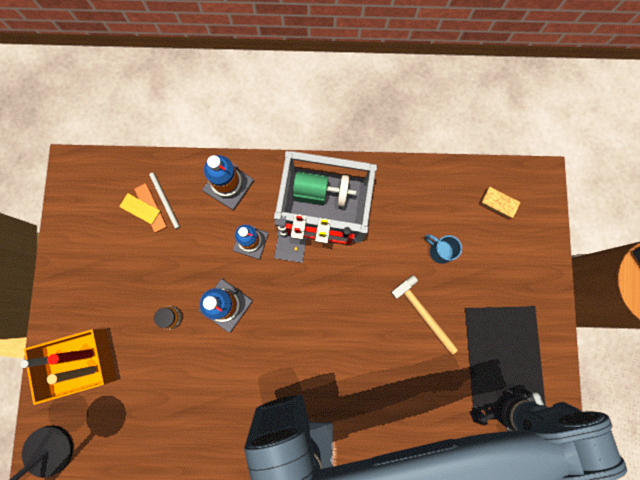

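Scene: three blue cans at scene pixels (351,150), (394,205) and (476,228), and top pixels (220,303), (248,238) and (222,175). The middle one, at scene (394,205) and top (248,238), is clearly smallest and stands left of the gate, so it is the one meant. The red catch is at top (299,228), the yellow at (323,232), and the knob near (347,237). I'll confirm with one enlarged crop.

Run:
```python
import cv2,numpy as np
a=cv2.imread("pics/top0.png")[205:265,225:375]; b=cv2.imread("pics/scene0.png")[170:290,290:450]
a=cv2.resize(a,None,fx=5,fy=5,interpolation=cv2.INTER_CUBIC)
cv2.imwrite("pics/c1.png",a)
cv2.imwrite("pics/c2.png",cv2.resize(b,None,fx=5,fy=5,interpolation=cv2.INTER_CUBIC))
```

```text
(no output)
```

View pics/c1.png

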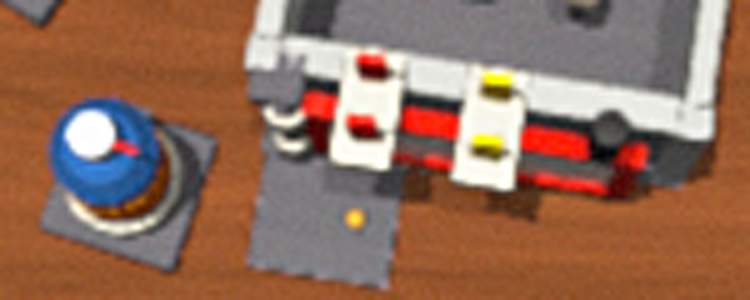

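View pics/c2.png

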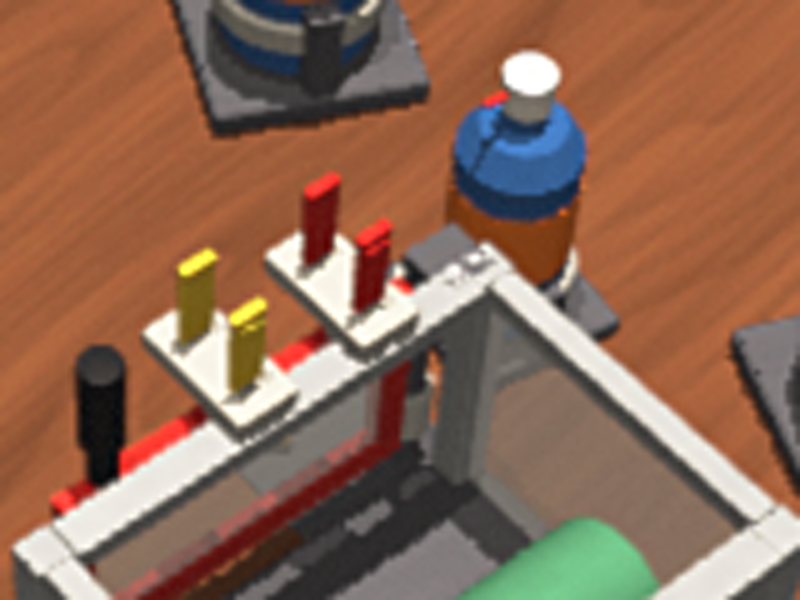

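Crop: the small can's white cap top is at crop (90,134) in top and (531,74) in scene. Red is the catch nearer the hinge (+60) and yellow is at -10. The knob top is at (612,126) and (102,364).

```bash
cat > geo.py <<'E'
import numpy as np
from scipy.spatial.transform import Rotation as R
def proj(c,P):
    q=np.asarray(c["rotation"],float)
    M=R.from_quat(np.r_[q[1:],q[0]]).as_matrix() if q.size==4 else q
    p=(np.asarray(P)-c["eye"])@M
    return np.c_[c["cx"]+c["fx"]*p[:,0]/-p[:,2],c["cy"]+c["fy"]*-p[:,1]/-p[:,2]]
E
python3 - <<'E'
from geo import *
from workcell import bot
from scipy.optimize import least_squares
ct,cs=bot.get_calibration("top"),bot.get_calibration("scene")
T=np.array([[90,134],[373,62],[363,122],[497,80],[487,143],[612,124]])
S=np.array([[531,74],[373,229],[323,182],[247,305],[198,258],[102,362]])
T=(T+.5)/5-.5+[225,205]; S=(S+.5)/5-.5+[290,170]
L=np.array([[.017,.060,.226],[-.017,.060,.226],[.017,-.01,.226],[-.017,-.01,.226],[0,-.075,.225]])
def W(v):
    c,s=np.cos(v[2]),np.sin(v[2])
    g=L.copy(); g[:,:2]=L[:,:2]@np.array([[c,s],[-s,c]])+v[:2]
    return np.vstack([[v[3],v[4],.176],g])
f=lambda v:np.r_[(proj(ct,W(v))-T).ravel(),(proj(cs,W(v))-S).ravel()]
r=least_squares(f,[.5,0,0,.45,.15])
print(r.x.round(4)); print(r.fun.reshape(2,6,2).round(2).tolist()); P=W(r.x); print(P.round(4).tolist())
E
```

```text
[ 0.648  -0.0416 -0.1248  0.6375  0.173 ]
[[[0.31, -0.15], [-0.54, -0.43], [-0.45, -0.29], [0.13, -0.32], [0.33, -0.75], [-0.05, 0.49]], [[0.08, -0.39], [-0.07, -0.44], [-0.51, -0.34], [0.14, 0.42], [-0.41, 0.12], [-0.21, -0.21]]]
[[0.6375, 0.173, 0.176], [0.6723, 0.0158, 0.226], [0.6386, 0.0201, 0.226], [0.6636, -0.0536, 0.226], [0.6299, -0.0494, 0.226], [0.6386, -0.116, 0.225]]
```

Emit:
{"api": "apply_moves", "payload": {"moves": [0, 0, -12, -0.1495, 0, 0, -12, -0.1495, 0, 0, -12, -0.1495, 0, 0, -12, -0.1495, 0, 0, -12, -0.1495, 0, 0, -12, -0.1495, 0, 0, -12, -0.149], "claw": 1, "force": 40}}

```text
clock: 0.8
tool_pos: [0.2043, -0.4834, 0.3152]
orientation: [-0.001, 0.748, 0.664, 0.0]
ft_force: [-0.5, -0.1, -0.2]
opening: -0.0004
grip_force: 0.0
```

Emit:
{"api": "apply_moves", "payload": {"moves": [30, 15, 0, 0, 39, 19, 0, 0, 39, 19, 0, 0, 39, 19, 0, 0, 39, 19, 0, 0, 39, 19, 0, 0, 39, 19, 0, 0, 39, 19, 0, 0, 39, 19, 0, 0, 39, 19, 0, 0]}}

```text
clock: 1.8
tool_pos: [0.4369, -0.127, 0.3149]
orientation: [-0.0, 0.75, 0.662, -0.0]
ft_force: [0.7, -0.0, -0.2]
opening: -0.0003
grip_force: 0.0
```

Emit:
{"api": "apply_moves", "payload": {"moves": [39, 19.5, 0, 0, 39, 19.5, 0, 0, 39, 19.5, 0, 0, 39, 19.5, 0, 0, 39, 19.5, 0, 0, 39, 19.5, 0, 0, 39, 19.5, 0, 0, 30, 15, 0, 0, 14, 7, 0, 0, 0, 0, 0, 0, 0, 0, 0, 0]}}

```text
clock: 2.9
tool_pos: [0.6329, 0.1658, 0.3144]
orientation: [-0.0, 0.75, 0.662, -0.001]
ft_force: [-1.2, -0.5, -0.2]
opening: 0.0
grip_force: 0.0
```

```bash
cat >> geo.py <<'E'
def go(target):
    from workcell import bot
    s=bot.sense(); q=np.asarray(s["orientation"],float)
    M=R.from_quat(np.r_[q[1:],q[0]]).as_matrix(); d=(np.asarray(target)-s["tool_pos"])@M*1000
    a=np.arctan2(M[1,0],M[0,0])
    print("t",s["clock"],"pos",np.round(s["tool_pos"],4),"xang",a.round(4),"shift",d.round(1),"F",np.round(s["ft_force"],1),"open",round(s["opening"],4),"q",np.round(s["qpos"],2))
E
python3 -c "
from geo import *
go([.6375,.173,.18])"
```

```text
t 2.9 pos [0.6329 0.1658 0.3144] xang 1.4462 shift [  7.8   3.9 134.4] F [-1.2 -0.5 -0.2] open 0.0 q [ 0.15  0.48  0.79  1.88 -0.    1.85]
```

Emit:
{"api": "apply_moves", "payload": {"moves": [8, 4, 20, 0, 0, 0, 25, 0, 0, 0, 25, 0, 0, 0, 25, 0, 0, 0, 20, 0, 0, 0, 12, 0, 0, 0, 4, 0, 0, 0, 0, 0]}}

```text
clock: 3.7
tool_pos: [0.6378, 0.1728, 0.1845]
orientation: [-0.0, 0.75, 0.661, -0.0]
ft_force: [-0.0, -0.5, 0.4]
opening: -0.0003
grip_force: 0.0
```

```bash
python3 -c "
from geo import *
go([.6375,.173,.168])
from workcell import bot
import cv2
a=bot.grab_frame('scene')[130:250,330:490];b=bot.grab_frame('wrist')
cv2.imwrite('pics/p1.png',cv2.hconcat([cv2.resize(a,(400,300),interpolation=2),cv2.resize(b,(400,300))]))"
```

```text
t 3.7 pos [0.6378 0.1728 0.1845] xang 1.445 shift [ 0.2 -0.4 16.5] F [-0.  -0.5  0.4] open -0.0003 q [ 0.16  0.41  0.43  1.59 -0.    1.86]
```

View pics/p1.png

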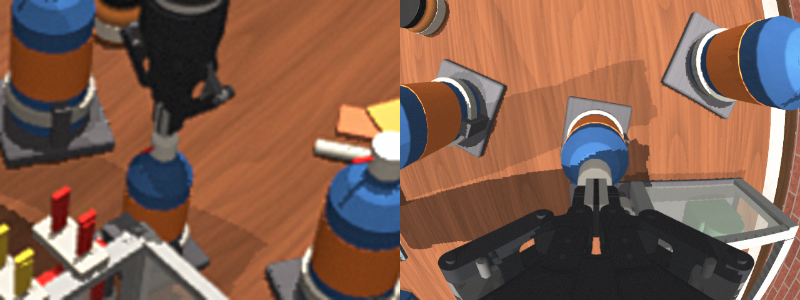

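The shut fingertips, at picture (165,130) left and (597,185) right, sit directly over the small can's cap. Pressing now.

Emit:
{"api": "apply_moves", "payload": {"moves": [0, 0, 6, 0, 0, 0, 4, 0, 0, 0, 3, 0, 0, 0, 2, 0, 0, 0, 1.5, 0, 0, 0, 0, 0, 0, 0, 0, 0]}}

```text
clock: 4.5
tool_pos: [0.6389, 0.1736, 0.1699]
orientation: [0.001, 0.75, 0.662, 0.001]
ft_force: [-0.1, -0.1, 7.1]
opening: -0.0001
grip_force: 3.2
```

Emit:
{"api": "apply_moves", "payload": {"moves": [0, 0, 1.5, 0, 0, 0, 1.5, 0, 0, 0, 0, 0, 0, 0, 0, 0]}}

```text
clock: 4.9
tool_pos: [0.639, 0.1736, 0.1681]
orientation: [0.001, 0.75, 0.662, 0.002]
ft_force: [-1.5, -0.0, 9.3]
opening: 0.0002
grip_force: 4.6
```

Emit:
{"api": "apply_moves", "payload": {"moves": [0, 0, 0, 0, 0, 0, -10, 0, 0, 0, -25, 0, 0, 0, -30, 0, 0, 0, -35, 0, 0, 0, -25, 0, 0, 0, 0, 0]}}

```text
clock: 5.6
tool_pos: [0.6394, 0.1737, 0.2947]
orientation: [0.002, 0.75, 0.662, 0.003]
ft_force: [-0.0, 0.2, 0.9]
opening: 0.0001
grip_force: 0.0
```

```bash
python3 -c "
from geo import *
go([.6555,.018,.1873])"
```

```text
t 5.6 pos [0.6394 0.1737 0.2947] xang 1.4459 shift [-152.8   34.6  107.3] F [-0.   0.2  0.9] open 0.0001 q [0.16 0.47 0.73 1.83 0.   1.86]
```

Emit:
{"api": "apply_moves", "payload": {"moves": [-25, 5.6, 0, 0, -35, 8, 0, 0, -35, 8, 0, 0, -33, 7, 0, 0, -20, 5, 0, 0, -4.8, 1, 0, 0, 0, 0, 0, 0, 0, 0, 0, 0], "claw": -1}}

```text
clock: 6.4
tool_pos: [0.6531, 0.0187, 0.2891]
orientation: [-0.001, 0.75, 0.662, -0.0]
ft_force: [0.5, 0.6, 0.1]
opening: 0.0854
grip_force: 0.0
```

```bash
python3 -c "
from geo import *
go([.6555,.018,.1873])
from workcell import bot
import cv2
a=bot.grab_frame('scene')[120:300,270:510];c=bot.get_calibration('wrist');b=bot.grab_frame('wrist')
cv2.imwrite('pics/p2.png',cv2.hconcat([cv2.resize(a,(400,300),interpolation=2),cv2.resize(b,(400,300))]))"
```

```text
t 6.4 pos [0.6531 0.0187 0.2891] xang 1.4468 shift [ -0.5   2.6 101.8] F [0.5 0.6 0.1] open 0.0854 q [-0.07  0.44  0.69  1.82  0.    1.62]
```

View pics/p2.png

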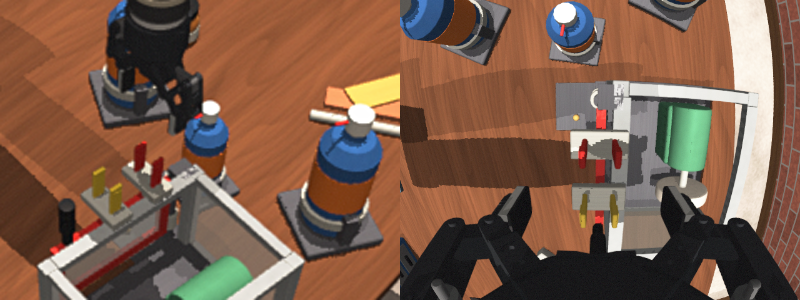

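The open fingers, at right picture (520,215) and (690,215), straddle the line of red tabs at (583,153) and (617,153), well centred and the cap is up. Going down.

Emit:
{"api": "apply_moves", "payload": {"moves": [-0.5, 2.5, 15, 0, 0, 0, 25, 0, 0, 0, 25, 0, 0, 0, 20, 0, 0, 0, 12, 0, 0, 0, 4, 0, 0, 0, 0, 0, 0, 0, 0, 0]}}

```text
clock: 7.3
tool_pos: [0.6565, 0.017, 0.1903]
orientation: [0.001, 0.75, 0.662, 0.001]
ft_force: [0.9, -0.4, -0.2]
opening: 0.0856
grip_force: 0.0
```

Emit:
{"api": "apply_moves", "payload": {"moves": [0, 0, 0, 0, 0, 0, 0, 0, 0, 0, 0, 0, 0, 0, 0, 0, 0, 0, 0, 0, 0, 0, 0, 0, 0, 0, 0, 0, 0, 0, 0, 0], "claw": 0.45, "force": 30}}

```text
clock: 8.1
tool_pos: [0.6567, 0.0165, 0.1892]
orientation: [0.001, 0.75, 0.662, 0.001]
ft_force: [3.5, -0.5, 3.0]
opening: 0.0239
grip_force: 2.0
```

Emit:
{"api": "apply_moves", "payload": {"moves": [0, 0, 0, 0, 0, 0, 0, 0, 0, 0, 0, 0, 0, 0, 0, 0, 0, 0, 0, 0, 0, 0, 0, 0, 0, 0, 0, 0, 0, 0, 0, 0], "claw": 1, "force": 40}}

```text
clock: 8.9
tool_pos: [0.6567, 0.0166, 0.1895]
orientation: [0.001, 0.75, 0.661, 0.001]
ft_force: [4.1, 0.4, 5.4]
opening: 0.0177
grip_force: 41.6
```

Emit:
{"api": "apply_moves", "payload": {"moves": [0, 0, 0, 0, 0, 0, 0, 0, 0, 0, 0, 0, 0, 0, 0, 0, 0, 0, 0, 0, 0, 0, -20, 0, 0, 0, -25, 0, 0, 0, -15, 0, 0, 0, -5, 0, 0, 0, 0, 0], "claw": -1}}

```text
clock: 9.9
tool_pos: [0.6562, 0.0167, 0.2547]
orientation: [0.001, 0.75, 0.662, 0.001]
ft_force: [-0.8, 0.0, -0.9]
opening: 0.0855
grip_force: 0.0
```

```bash
python3 -c "
from geo import *
go([.6468,-.0515,.1893])"
```

```text
t 9.9 pos [0.6562 0.0167 0.2547] xang 1.4459 shift [-68.9  -1.   65.4] F [-0.8  0.  -0.9] open 0.0855 q [-0.08  0.42  0.59  1.73  0.    1.62]
```

Emit:
{"api": "apply_moves", "payload": {"moves": [-18, 0, 0, 0, -25, 0, 0, 0, -18, 0, 0, 0, -8, 0, 0, 0, 0, 0, 0, 0, 0, 0, 15, 0, 0, 0, 22, 0, 0, 0, 18, 0, 0, 0, 8, 0, 0, 0, 2, 0, 0, 0, 0, 0]}}

```text
clock: 11.0
tool_pos: [0.6473, -0.0513, 0.1891]
orientation: [-0.0, 0.75, 0.662, 0.0]
ft_force: [0.5, 0.4, 0.9]
opening: 0.0855
grip_force: 0.0
```

Emit:
{"api": "apply_moves", "payload": {"moves": [0, 0, 0, 0, 0, 0, 0, 0, 0, 0, 0, 0, 0, 0, 0, 0, 0, 0, 0, 0, 0, 0, 0, 0, 0, 0, 0, 0, 0, 0, 0, 0], "claw": 0.45, "force": 30}}

```text
clock: 11.8
tool_pos: [0.6474, -0.0518, 0.1889]
orientation: [0.0, 0.75, 0.662, 0.0]
ft_force: [-0.6, 1.0, 2.8]
opening: 0.0236
grip_force: 2.1
```

Emit:
{"api": "apply_moves", "payload": {"moves": [0, 0, 0, 0, 0, 0, 0, 0, 0, 0, 0, 0, 0, 0, 0, 0, 0, 0, 0, 0, 0, 0, 0, 0, 0, 0, 0, 0, 0, 0, 0, 0], "claw": 1, "force": 40}}

```text
clock: 12.6
tool_pos: [0.6474, -0.0518, 0.1892]
orientation: [0.0, 0.75, 0.661, 0.0]
ft_force: [-0.5, 0.2, 4.2]
opening: 0.0181
grip_force: 41.6
```

Emit:
{"api": "apply_moves", "payload": {"moves": [0, 0, 0, 0, 0, 0, 0, 0, 0, 0, 0, 0, 0, 0, 0, 0, 0, 0, 0, 0, 0, 0, -20, 0, 0, 0, -30, 0, 0, 0, -30, 0, 0, 0, -20, 0, 0, 0, 0, 0], "claw": -1}}

```text
clock: 13.6
tool_pos: [0.6487, -0.052, 0.2932]
orientation: [0.003, 0.75, 0.662, 0.002]
ft_force: [0.4, -0.5, 0.7]
opening: 0.0856
grip_force: 0.0
```

```bash
python3 -c "
from geo import *
go([.6386,-.116,.20])
from workcell import bot
import cv2
a=bot.grab_frame('scene')[180:300,280:440];b=bot.grab_frame('wrist')
cv2.imwrite('pics/p3.png',cv2.hconcat([cv2.resize(a,(400,300),interpolation=2),cv2.resize(b,(400,300))]))"
```

```text
t 13.6 pos [ 0.6487 -0.052   0.2932] xang 1.4458 shift [-64.7  -2.8  93.2] F [ 0.4 -0.5  0.7] open 0.0856 q [-0.18  0.43  0.67  1.81  0.    1.51]
```

View pics/p3.png

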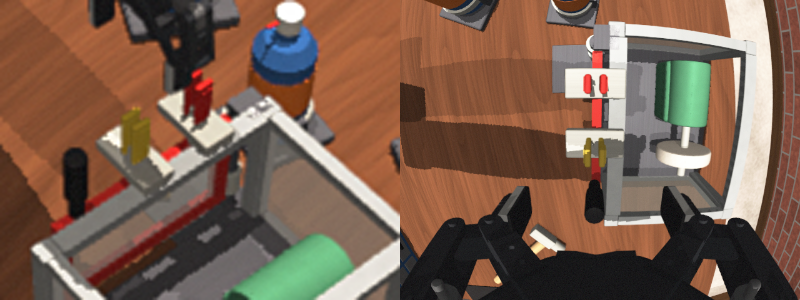

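Both red (596,83) and yellow (596,150) tabs are squeezed together, and the knob top at (594,213) lines up with the finger gap. Taking the knob.

Emit:
{"api": "apply_moves", "payload": {"moves": [-18, -1, 0, 0, -25, -1, 0, 0, -18, -1, 0, 0, -4, 0, 0, 0, 0, 0, 15, 0, 0, 0, 25, 0, 0, 0, 28, 0, 0, 0, 22, 0, 0, 0, 11, 0, 0, 0, 4, 0, 0, 0, 0, 0]}}

```text
clock: 14.8
tool_pos: [0.636, -0.1158, 0.1837]
orientation: [-0.0, 0.75, 0.662, -0.0]
ft_force: [0.2, -0.4, -0.0]
opening: 0.0851
grip_force: 0.0
```

Emit:
{"api": "apply_moves", "payload": {"moves": [0, 0, 0, 0, 0, 0, 0, 0, 0, 0, 0, 0, 0, 0, 0, 0, 0, 0, 0, 0, 0, 0, 0, 0, 0, 0, 0, 0, 0, 0, 0, 0], "claw": 1, "force": 50}}

```text
clock: 15.6
tool_pos: [0.6367, -0.116, 0.1847]
orientation: [0.001, 0.75, 0.662, 0.0]
ft_force: [0.6, -0.2, 3.9]
opening: 0.021
grip_force: 49.2
```

```bash
cat > arc.py <<'E'
from geo import *
import sys
def arc(a0,a1,n,k,r=.185,lead=0):
    # tool-frame rows for knob centre from a0 to a1 about the hinge, tool x angle now th, yaw ratio k
    from workcell import bot
    s=bot.sense(); q=np.asarray(s["orientation"]); M=R.from_quat(np.r_[q[1:],q[0]]).as_matrix()
    th=np.arctan2(M[1,0],M[0,0]); g=-.1248; H=np.array([.6617,.0675])
    d=np.asarray(s["tool_pos"])[:2]-H; l=np.array([[np.cos(g),np.sin(g)],[-np.sin(g),np.cos(g)]])@d
    print("now angle",np.arctan2(-l[0],-l[1]).round(3),"radius",np.hypot(*l).round(4),"z",s["tool_pos"][2],"open",s["opening"],"F",np.round(s["ft_force"],1))
    P=lambda a:np.array([-r*np.sin(a),-r*np.cos(a)]); A=np.linspace(a0,a1,n+1)
    G=np.array([[np.cos(g),-np.sin(g)],[np.sin(g),np.cos(g)]])
    for i in range(n):
        w=G@(P(A[i+1])-P(A[i])); x=np.array([np.cos(th),np.sin(th)]); y=np.array([np.sin(th),-np.cos(th)])
        dy=k*(A[i+1]-A[i]); print(f"{1000*w@x:.1f}, {1000*w@y:.1f}, 0, {dy:.3f},",end=" "); th-=dy
    print()
E
python3 -c "
from arc import *
arc(0,.6,10,.8)
arc(0,.32,8,.8)"
```

```text
now angle 0.011 radius 0.1852 z 0.18469081204348434 open 0.020967242310347734 F [ 0.6 -0.2  3.9]
0.3, -11.1, 0, 0.048, 0.5, -11.1, 0, 0.048, 0.6, -11.1, 0, 0.048, 0.7, -11.1, 0, 0.048, 0.9, -11.1, 0, 0.048, 1.0, -11.1, 0, 0.048, 1.1, -11.0, 0, 0.048, 1.3, -11.0, 0, 0.048, 1.4, -11.0, 0, 0.048, 1.5, -11.0, 0, 0.048, 
now angle 0.011 radius 0.1852 z 0.18469081204348434 open 0.020967242310347734 F [ 0.6 -0.2  3.9]
0.1, -7.4, 0, 0.032, 0.2, -7.4, 0, 0.032, 0.3, -7.4, 0, 0.032, 0.3, -7.4, 0, 0.032, 0.4, -7.4, 0, 0.032, 0.4, -7.4, 0, 0.032, 0.5, -7.4, 0, 0.032, 0.6, -7.4, 0, 0.032,
```

The knob is held: opening is 21 mm and the measured radius of 0.185 agrees with the model. Swinging the gate out.

Emit:
{"api": "apply_moves", "payload": {"moves": [0, -7, 0, 0.04, 0.5, -11.1, 0, 0.048, 0.6, -11.1, 0, 0.048, 0.7, -11.1, 0, 0.048, 0.9, -11.1, 0, 0.048, 1, -11.1, 0, 0.048, 1.1, -11, 0, 0.048, 1.3, -11, 0, 0.048, 1.4, -11, 0, 0.048, 1.5, -11, 0, 0.048]}}

```text
clock: 16.6
tool_pos: [0.541, -0.0717, 0.1846]
orientation: [0.0, 0.884, 0.467, 0.002]
ft_force: [3.4, 1.2, 3.1]
opening: 0.0206
grip_force: 49.1
```

```bash
python3 -c "
from arc import *
arc(.57,1.1,10,.8)"
```

```text
now angle 0.59 radius 0.1842 z 0.18464157299185813 open 0.020561237366784793 F [3.4 1.2 3.1]
1.2, -9.7, 0, 0.042, 1.3, -9.7, 0, 0.042, 1.4, -9.7, 0, 0.042, 1.5, -9.7, 0, 0.042, 1.6, -9.7, 0, 0.042, 1.7, -9.7, 0, 0.042, 1.8, -9.6, 0, 0.042, 1.9, -9.6, 0, 0.042, 2.0, -9.6, 0, 0.042, 2.1, -9.6, 0, 0.042,
```

Emit:
{"api": "apply_moves", "payload": {"moves": [1.2, -9.7, 0, 0.042, 1.3, -9.7, 0, 0.042, 1.4, -9.7, 0, 0.042, 1.5, -9.7, 0, 0.042, 1.6, -9.7, 0, 0.042, 1.7, -9.7, 0, 0.042, 1.8, -9.6, 0, 0.042, 1.9, -9.6, 0, 0.042, 2, -9.6, 0, 0.042, 2.1, -9.6, 0, 0.042]}}

```text
clock: 17.6
tool_pos: [0.4881, 0.0077, 0.1847]
orientation: [0.001, 0.962, 0.273, 0.005]
ft_force: [10.7, 0.8, -0.9]
opening: 0.0202
grip_force: 49.5
```

```bash
python3 -c "
from arc import *
arc(1.1,1.28,5,.8);go([0,0,0])"
```

```text
now angle 1.114 radius 0.1836 z 0.1846705667248964 open 0.020232707884818773 F [10.7  0.8 -0.9]
1.5, -6.5, 0, 0.029, 1.5, -6.5, 0, 0.029, 1.6, -6.5, 0, 0.029, 1.6, -6.5, 0, 0.029, 1.7, -6.4, 0, 0.029, 
t 17.6 pos [0.4881 0.0077 0.1847] xang 0.5524 shift [-421.2 -250.2  180.1] F [10.7  0.8 -0.9] open 0.0202 q [-0.12 -0.06 -0.1   1.52  0.    2.47]
```

Emit:
{"api": "apply_moves", "payload": {"moves": [2, -6.5, 0, 0.029, 2, -6.5, 0, 0.029, 2, -6.5, 0, 0.029, 2, -6.5, 0, 0.029, 2.2, -6.4, 0, 0.029, 0, 0, 0, 0, 0, 0, 0, 0, 0, 0, 0, 0, 0, 0, 0, 0, 0, 0, 0, 0]}}

```text
clock: 18.6
tool_pos: [0.4805, 0.0398, 0.1846]
orientation: [0.001, 0.979, 0.203, 0.003]
ft_force: [6.7, -0.8, 0.4]
opening: 0.0206
grip_force: 49.8
```

```bash
python3 -c "
from arc import *
arc(1.28,1.3,1,.8)
from workcell import bot
import cv2
a=bot.grab_frame('scene')[150:300,260:460];b=bot.grab_frame('wrist')
cv2.imwrite('pics/p4.png',cv2.hconcat([cv2.resize(a,(400,300),interpolation=2),cv2.resize(b,(400,300))]))"
```

```text
now angle 1.294 radius 0.1833 z 0.18462911767359494 open 0.02063775284963055 F [ 6.7 -0.8  0.4]
0.9, -3.6, 0, 0.016,
```

View pics/p4.png

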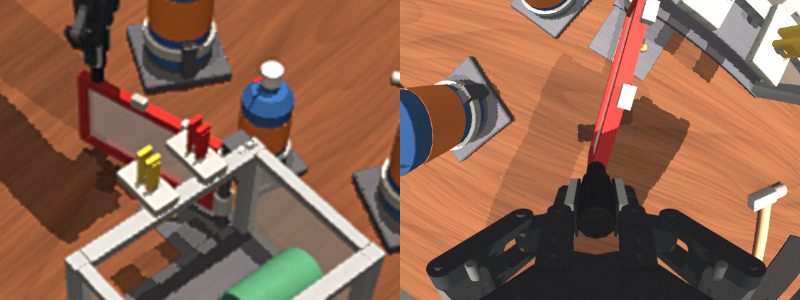

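The gate stands wide open at about 1.29 rad. The knob is held in the fingers at right picture (598,200), both catches are shut, the cap is up, and the hammer is untouched. Handing in.

```bash
python3 -c "
from workcell import bot
print(bot.finish_job())"
```

```text
the job is handed in; nothing more can be done
None
```

I pressed the smallest can's cap down and let it spring back, then squeezed the red catch shut and after it the yellow. The gate was handed in at about 1.29 rad open with the knob still gripped, after 18.7 s of the 54 s; no verdict came back.

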